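# Soak the nut and bolt: open the safety cap of the rust remover

## Task

First drop the loose hex nut and the standing bolt into the open steel soaking pot. Then open the rust remover bottle: push its red safety cap down, keep it down while you twist it counter-clockwise (seen from above) about a sixth of a turn, and lift it off. Finish still holding the cap level in the gripper, its lower edge 5 to 10 cm straight above the bottle's mouth, and do not push or knock over the other things on the bench.

Things in the scene. Friction and masses are not known exactly. Their poses are not given: they have to be found in the camera images.
- nut: loose steel hex nut lying flat, 24 mm across the flats (along its own x; also every 60 deg from it), 27 mm across the corners, 13 mm high; origin at the centre of its underside, z up
- bolt: loose steel hex bolt standing on its head, 57 mm tall; head 21 mm across and 8 mm high, shank above it 12 mm in diameter; origin at the centre of the head's underside, z up along the shank
- pot: open round steel soaking pot, loose, 0.5 kg, 110 mm across the rim, 55 mm high, walls 3 mm, narrower at the foot; origin at the centre of its underside, z up
- bottle: white bottle with a green band, 76 mm in diameter, fixed to the bench in a dark steel ring; it cannot move or turn. Origin at the centre of its underside, z up. Shoulder slopes in from 98 mm to 118 mm height, the neck's rim is at 158 mm. Three hidden bayonet lugs on the neck lock the cap
- bottle_mouth (a point): centre of the bottle neck's rim, 158 mm above the bottle's underside
- cap: red round ribbed push-and-turn cap on the bottle, white turn arrows on top, loose, 50 g; 50 mm in diameter (twelve flats 49 mm apart, one facing along its own x), 44 mm high; origin at the centre of its lower, open edge, z up. At the start it is locked: its x axis parallel to the bottle's x, its lower edge 128 mm above the bottle's underside
- cap_top (a point): centre of the cap's top, 44 mm above its lower edge. A spring seal pushes the cap up with 3.5 N; pushed down, the force rises 0.75 N per mm to 9.5 N at 8 mm, where it meets the rim hard. From 4 mm down (5.5 to 7 is safe) it turns counter-clockwise from above: free from 0.75 rad, best 1.05, stop at 1.3. Then it lifts straight up: 10 mm to clear the lugs, 30 mm to leave the neck
- tape: yellow and black tape measure, 43 x 86 x 66 mm, loose; a bystander, leave it where it is; origin at the centre of its underside
- small_clamp: small blue C-clamp lying flat, 127 x 77 x 13 mm, loose; a bystander, leave it where it is; origin at the centre of its underside
- wrench: steel wrench lying flat, 27 x 168 x 6 mm, loose; a bystander, leave it where it is; origin at the centre of its underside

How it is judged (in metres and radians):
On the way, in this order (a step that is already met when the one before it is completed fails the run):
1. nut and bolt both lie in the pot, let go (horizontal distance between each of nut, bolt and pot below 0.05 m and z of nut in the frame of pot between 0 and 0.045 m and z of bolt in the frame of pot between 0 and 0.045 m and contact force between the fingers and nut below 0.1 N and contact force between the fingers and bolt below 0.1 N), for 0.2 s.
2. the cap is pushed down at least 3 mm on the bottle (z of cap in the frame of bottle below 0.125 m), for 0.1 s.
3. the cap is twisted at least 0.6 rad while still round the neck (angle between the x axis of cap and the x axis of bottle, either way round above 0.6 rad and z of cap in the frame of bottle below 0.15 m and horizontal distance between cap and bottle below 0.006 m), for 0.05 s.
At the end, for the whole second after the job is handed in: Nut and bolt lie in the upright pot (origins within 50 mm of its axis, lower than 45 mm in it); the gripper holds the cap (over 1 N) still and level within 0.3 rad, its lower edge 30 to 140 mm above the bottle's rim and within 30 mm sideways of it, touching nothing of the bottle (horizontal distance between each of nut, bolt and pot below 0.05 m and z of nut in the frame of pot between 0 and 0.045 m and z of bolt in the frame of pot between 0 and 0.045 m and angle between pot's own z axis and vertical below 0.1 rad and height (world z) of pot below 0.01 m and z of cap in the frame of bottle_mouth between 0.03 and 0.14 m and horizontal distance between cap and bottle_mouth below 0.03 m and angle between cap's own z axis and vertical below 0.3 rad and contact force between the fingers and cap above 1 N and contact force between cap and bottle below 0.05 N and linear speed of cap below 0.03 m/s); the arm keeps its last pose, push and grip.
It fails at once if the tape measure is moved more than 30 mm (distance of tape from where it was at the start of the episode above 0.03 m).
It fails at once if the blue C-clamp is moved more than 30 mm (distance of small_clamp from where it was at the start of the episode above 0.03 m).
It fails at once if the wrench is moved more than 30 mm (distance of wrench from where it was at the start of the episode above 0.03 m).
It also fails if it takes over 64 s, if anything falls off the work surface, if the arm or the gripper's body presses on something with over 40 N, if the wrist force passes 120 N, or if a joint passes its speed limit or range.

## Robot

A 6-joint arm with a two-finger parallel gripper is mounted at the origin on a cart in front of the work surface, level with it; the furniture and walls round the work are solid. World frame = base frame: x ahead of the robot, y to its left, z up, the work surface at z = 0. Lengths are in mm, angles in degrees, forces in N, time in s.
With the tool pointing down it reaches from about 300 to 850 mm from the base axis. Payload 4.2 kg.
Tool frame: the origin (TCP) lies at the very end of the fingers, on their centre line; the grasp point (between the pads) lies 19 mm behind it (env.tcp_to_grasp is the distance from the TCP to the grasp point, in mm); z points along the fingers, y is the line along which they close (so a half turn about z gives the same grasp; the last joint's range is limited). The gripper opens to 91 mm and grips with 3 to 60 N. Pads are 32 mm wide; open, the fingers measure 118 mm over their backs; the gripper's body (76 mm by 178 mm) begins 60 mm behind the grasp point.
Start: joints at [-68.468, 18.312, 89.639, -0, 72.044, -1.146], TCP at [221.694, -530.561, 213.976] pointing down, gripper open.
Joint ranges: [-177.97, 177.97], [-48.28, 115.42], [12.27, 149.76], [-77.06, 257.06], [2.81, 150.46], [-146.56, 146.56]. Speed limits (degrees/s): [147.25, 147.25, 180, 180, 180, 180].

## Interface

Orientations are given as [roll, pitch, yaw] about the fixed x, y, z axes, in that order (R = Rz(yaw) Ry(pitch) Rx(roll)).
In Python, from workcell import env gives the robot as it stands.
- The arm moves only by the tool move_arm, never from a script. Its argument "plan" is a list of rows, each a list of 3 entries, a list of its own where there are three numbers: the shift along the world's x, y, z in cm, then the turn about the world's z in degrees, then the closure, from 0 (fully open) to 1 (shut). In form: [[[x, y, z], turn, claw], ...]. A call has 1 to 5 rows; each row shifts and turns the commanded pose from where the row before left it; what a row does not reach is not made up. A row lasts 1/10 s, in which the tool goes at most 50 mm and 8.59 degrees, less where a joint would pass 70% of its speed; a pose out of reach is approached as far as the arm can. A call is refused whole if a number of a shift passes 5 or a number of a turn 8.59, either way. A call with a gripper value outside its range is refused whole. The fingers move at their own pace and stop on an object; "squeeze" is the grip in N (left out, the last holds). Time passes only in rows, so rows that do not move let the fingers close. It gives the time, the measured TCP pose, the force, the opening and the grip force at its end, in the units of the state.
- env.state(): the state, without advancing time (a new reading comes with each control period).
- env.grab_frame(name): name is "scene" or "side" or "wrist"; returns a dict with "frame" (400x640x3 uint8, red, green, blue), "z_map" (400x640 float32, mm along the optical axis (not along the pixel's ray), 0 where there is no reading), "fovy" (degrees; the focal length in pixels is half the picture's height over the tangent of half this angle, whatever the lens; pixels are square), "cx", "cy" (the principal point, pixels), "D" ([k1, k2, p1, p2, k3] as OpenCV has them; the pictures are not rectified), "position" and "orientation" of the camera in the world. Camera axes: x right, y down, z forward; pixel columns grow to the right and rows downward; lengths in mm; the calibration is good to about 2 mm. A picture is of the moment at which its call begins.
- env.job_done(): hands the job in; it is judged then, once.
Trained networks look in a picture, given as the dict that the camera call returned (one of the last four; its "shot" number tells which), for a name from the list of things; names that differ only in an ending like _2 or _b are one class to them, and where a whole thing is asked for, a point or a joint stands for the part that bears it (a point fixed in the world has none). Each returns a list of dicts, best first, with "score" (0 to 1); they miss things now and then, are a little off and sometimes report something else, mostly with a low value. They report only what shows in the picture. A call takes as long as a camera call.
- env.search_frame(picture, label): "point" ([column, row] in pixels, amid what is visible of it).
- env.landmark_of(picture, label): "point" ([column, row] in pixels: a listed point, or the origin of a listed thing).
The state is a dict: "time_s": time; "qpos": joint angles; "qvel": joint speeds; "effort": joint torques, N m; "ee_pos": TCP position; "ee_rot": TCP orientation; "force": force on the tool from outside, world axes, zero at the start; "torque": the same for the moment, N m; "gripper_width": finger opening in mm; "gripper_force": force on a finger pad.
Only numpy, scipy, OpenCV 4.12 (cv2) and the standard library are available. Lean on these libraries where they do the work, as an engineer would, in place of code of your own. Each camera call takes 0.05 s, during which the arm holds its last target. There are 200 camera calls.

## Working session

There is one attempt and no reset: what is moved stays moved. The work goes in short steps, Python scripts to look and compute and a tool call to move; the robot and the scene stay as the last step left them, time stands still between calls to the robot, and variables do not carry over. Pictures are saved under pics/ and viewed, at most 10 in all, crops included, and the job is handed in when it is done.

Besides the shell and the picture viewer there is one more tool, called after "Emit:" as name(argument=value, ...), one argument or row to a line, values as JSON. move_arm: Moves the arm, as the interface text tells. Its arguments: {"type":"object","properties":{"plan":{"type":"array","items":{"type":"array"}},"squeeze":{"type":"number"}},"required":["plan"]}

```bash
mkdir -p pics; cat > h.py <<'E'
import numpy as np, cv2
from workcell import env
from scipy.spatial.transform import Rotation as Rn
def cam(p):
    f=p["frame"].shape[0]/2/np.tan(np.radians(p["fovy"])/2)
    K=np.array([[f,0,p["cx"]],[0,f,p["cy"]],[0,0,1.]])
    o=np.array(p["orientation"],float)
    R=o if o.shape==(3,3) else Rn.from_euler('xyz',o,degrees=True).as_matrix()
    return K,np.array(p["D"],float),R,np.array(p["position"],float)
def ray(p,uv):
    K,D,R,t=cam(p)
    n=cv2.undistortPoints(np.array(uv,float).reshape(-1,1,2),K,D).reshape(-1,2)
    return np.c_[n,np.ones(len(n))]@R.T,t
def onz(p,uv,z):
    d,t=ray(p,uv); return t+d*((z-t[2])/d[:,2])[:,None]
def cloud(p):
    h,w=p["z_map"].shape; v,u=np.mgrid[:h,:w]
    d,t=ray(p,np.c_[u.ravel(),v.ravel()])
    P=t+d*p["z_map"].reshape(-1,1); P[p["z_map"].ravel()<=0]=np.nan
    return P.reshape(h,w,3)
def save(p,n): cv2.imwrite("pics/"+n+".png",p["frame"][:,:,::-1])
E
cat > a.py <<'E'
from h import *
for c in ["scene","side","wrist"]:
    p=env.grab_frame(c); save(p,c+"0"); C=cloud(p)
    print(c,p["position"],p["orientation"],p["fovy"])
    for n in ["nut","bolt","pot","bottle","cap","tape","small_clamp","wrench"]:
        for k in ("search_frame","landmark_of"):
            r=getattr(env,k)(p,n)[:2]
            for q in r:
                u,v=np.round(q["point"]).astype(int)
                P=C[min(max(v,0),399),min(max(u,0),639)]
                print(n,k[:4],round(q["score"],2),(u,v),P.round(), onz(p,[q["point"]],0)[0].round()[:2])
print(env.state())
E
python3 a.py
```

```text
scene [-127.83583283 -785.27837758 1328.95705677] [-137.47184881   -0.54212262  -40.61704855] 42.34199351235719
pot sear 0.58 (np.int64(301), np.int64(179)) [671. 204.  36.] [691. 231.]
pot land 0.94 (np.int64(301), np.int64(194)) [517.  14. 222.] [644. 174.]
cap sear 0.87 (np.int64(363), np.int64(262)) [ 513. -255.  173.] [ 610. -174.]
cap land 0.77 (np.int64(363), np.int64(270)) [ 502. -268.  160.] [ 587. -197.]
tape sear 0.87 (np.int64(311), np.int64(166)) [729. 219.  52.] [766. 262.]
tape land 0.63 (np.int64(312), np.int64(170)) [730. 215.  35.] [752. 243.]
small_clamp sear 0.86 (np.int64(354), np.int64(204)) [758.  22.  -2.] [754.  21.]
small_clamp land 0.77 (np.int64(354), np.int64(194)) [784.  51.   6.] [789.  54.]
wrench sear 0.62 (np.int64(320), np.int64(297)) [ 421. -186.    3.] [ 421. -185.]
wrench land 0.54 (np.int64(328), np.int64(306)) [ 329. -316.  220.] [ 420. -223.]
side [ 559.99951065 -730.42262119  719.3741724 ] [-128.35558859    0.97270077   -4.21304736] 54.56392018660033
nut land 0.34 (np.int64(268), np.int64(179)) [473.  85. 151.] [450. 303.]
pot sear 0.97 (np.i
[... 1023 characters left out ...]
01] 62.26223937211554
{'time_s': 2.55, 'qpos': array([-6.84684498e+01,  1.83154143e+01,  8.96391140e+01,  9.50286105e-05,
        7.20445487e+01, -1.14621031e+00]), 'qvel': array([ 0.0589829 , -0.06528005, -0.02656886,  0.09362446,  0.06859782,
        0.02195176]), 'effort': array([ 4.01338784e-04, -4.12343466e+01, -2.32227355e+01,  7.28386198e-02,
        3.78331135e-02,  1.83510998e-06]), 'ee_pos': array([ 221.69469998, -530.56177979,  213.93988948]), 'ee_rot': array([ 1.79999075e+02, -7.19204153e-05,  2.26777312e+01]), 'force': array([ 0.05108107, -0.67372247, -0.151642  ]), 'torque': array([-0.01350083,  0.01259664, -0.01530937]), 'gripper_force': 0.0, 'gripper_width': 91.3176547898939}
```

```bash
python3 - <<'E'
import cv2,numpy as np
a=cv2.imread("pics/scene0.png")[130:350,230:450];b=cv2.imread("pics/side0.png")[130:380,160:460]
cv2.imwrite("pics/v1.png",cv2.resize(a,None,fx=2.7,fy=2.7,interpolation=cv2.INTER_CUBIC))
cv2.imwrite("pics/v2.png",cv2.resize(b,None,fx=2.4,fy=2.4,interpolation=cv2.INTER_CUBIC))
E
```

```text
(no output)
```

View pics/v1.png

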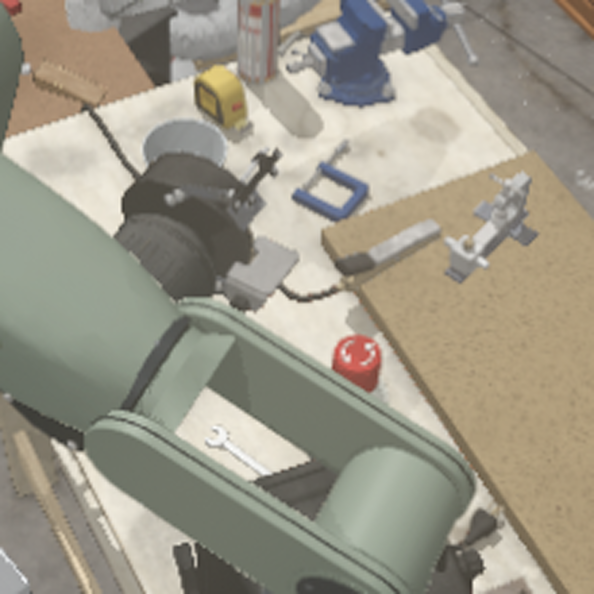

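View pics/v2.png

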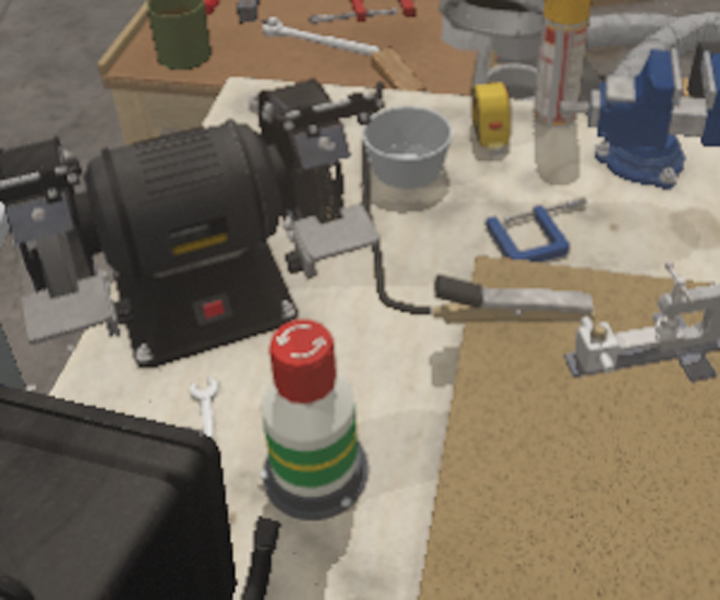

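View pics/wrist0.png

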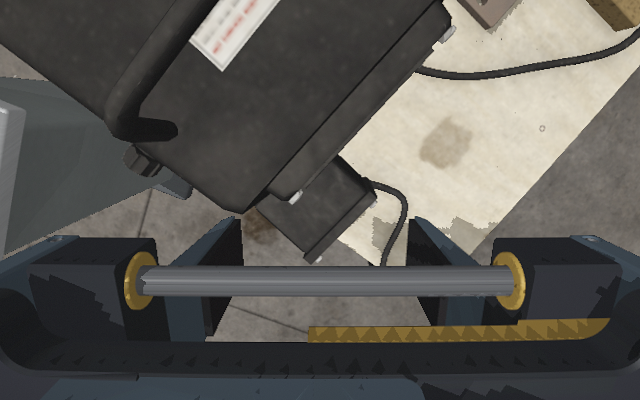

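```bash
python3 - <<'E'
from h import *
import pickle
for c in ["scene","side"]:
    p=env.grab_frame(c); C=cloud(p); pickle.dump((p,C),open(c+".pkl","wb"))
    # cap top
    hsv=cv2.cvtColor(p["frame"],cv2.COLOR_RGB2HSV)
    red=((hsv[...,0]<8)|(hsv[...,0]>172))&(hsv[...,1]>130)&(abs(C[...,0]-520)<80)&(abs(C[...,1]+265)<80)
    Q=C[red]; top=Q[Q[:,2]>np.nanmax(Q[:,2])-6]
    print(c,len(Q),len(top),np.nanmax(Q[:,2]),top.mean(0),(top.min(0)+top.max(0))/2)
    # pot rim
    m=(abs(C[...,0]-640)<90)&(abs(C[...,1]-190)<90)&(C[...,2]>48)&(C[...,2]<62)
    Q=C[m]; print("rim",len(Q),Q.min(0),Q.max(0))
    # obstacles max heights 
    for x in range(250,700,50):
        print(x,[int(np.nan_to_num(np.nanmax(np.r_[0,C[(abs(C[...,0]-x)<25)&(abs(C[...,1]-y)<25)][:,2]]))) for y in range(-400,350,50)])
E
```

```text
scene 134 71 176.7456126761815 [ 514.20311308 -251.81043166  172.93759301] [ 513.94949531 -251.40293663  173.75420404]
rim 124 [579.27297749 127.24140105  48.14245808] [729.81182539 268.94500539  61.55323336]
250 [633, 213, 171, 58, 6, 6, 106, 100, 100, 0, 0, 0, 0, 0, 0]
300 [0, 228, 226, 59, 7, 7, 3, 4, 0, 0, 0, 0, 0, 0, 0]
350 [222, 230, 227, 0, 0, 0, 0, 0, 0, 0, 0, 0, 0, 0, 0]
400 [0, 223, 0, 0, 11, 12, 168, 205, 205, 183, 0, 0, 0, 0, 0]
450 [0, 0, 0, 8, 6, 5, 168, 204, 206, 193, 171, 0, 0, 0, 0]
500 [19, 0, 152, 177, 0, 0, 131, 256, 243, 223, 201, 7, 8, 6, 8]
550 [24, 0, 110, 177, 166, 9, 132, 255, 226, 228, 0, 4, 7, 10, 9]
600 [37, 35, 33, 34, 7, 6, 129, 254, 246, 0, 0, 0, 59, 55, 16]
650 [36, 34, 36, 36, 38, 36, 84, 9, 8, 8, 0, 57, 61, 58, 8]
side 665 303 175.42736555507918 [ 518.16804656 -250.60510082  172.32322782] [ 518.65360933 -248.34812986  172.4649385 ]
rim 216 [583.46538808 122.47453466  48.01677022] [729.74705699 256.6019758   60.97164076]
250 [224, 222, 227, 0, 0, 253, 251, 225, 209, 0, 0, 0, 0, 0, 0]
300 [223, 225, 227, 0, 127, 253, 253, 240, 216, 121, 0, 0, 0, 0, 0]
350 [223, 227, 227, 0, 0, 244, 254, 204, 202, 0, 0, 0, 0, 0, 0]
400 [224, 228, 0, 0, 6, 7, 188, 205, 202, 0, 0, 0, 0, 0, 2]
450 [224, 227, 49, 11, 2, 4, 166, 202, 204, 17, 169, 0, 0, 0, 15]
500 [10, 59, 109, 176, 172, 0, 128, 254, 244, 222, 151, 0, 0, 0, 0]
550 [23, 4, 107, 175, 101, 4, 129, 255, 224, 225, 2, 4, 2, 3, 2]
600 [33, 32, 31, 25, 3, 3, 128, 255, 248, 76, 13, 56, 57, 56, 13]
650 [33, 33, 31, 31, 31, 32, 84, 4, 3, 4, 57, 57, 55, 57, 3]
```

The overview pictures show the red cap at side px (286,280) and the pot at (328,192). The grinder fills the middle, with a black toolbox near the gripper. The wrist view shows only the toolbox, so the nut and bolt are hidden. I'll raise the arm and look down.

Emit:
move_arm(
  plan=[
    [[0,0,4.5],0,0],
    [[0,0,4.5],0,0],
    [[0,0,4.5],0,0],
    [[0.5,2,4],0,0],
    [[1,3,3],0,0],
  ],
)

```text
time_s: 3.15
ee_pos: [236.5, -481.2, 421.2]
ee_rot: [179.8, 0.0, 22.6]
force: [0.7, -0.6, -1.1]
gripper_width: 91.2
gripper_force: 0.0
```

Emit:
move_arm(
  plan=[
    [[1.5,4,0],0,0],
    [[1.5,4.5,0],0,0],
    [[1.5,4.5,0],0,0],
    [[1.5,4.5,0],0,0],
    [[1,3,0],0,0],
  ],
)

```text
time_s: 3.65
ee_pos: [306.8, -272.9, 419.5]
ee_rot: [180.0, -0.1, 22.8]
force: [0.5, -0.6, -0.5]
gripper_width: 91.0
gripper_force: 0.0
```

```bash
cat > b.py <<'E'
from h import *
import sys
tag=sys.argv[1]
for c in sys.argv[3].split(","):
    p=env.grab_frame(c); save(p,c+tag); C=cloud(p)
    for n in sys.argv[2].split(","):
        for k in ("search_frame","landmark_of"):
            for q in getattr(env,k)(p,n)[:2]:
                u,v=np.round(q["point"]).astype(int)
                P=C[min(max(v,0),399),min(max(u,0),639)]
                print(c,n,k[:4],round(q["score"],2),(int(u),int(v)),P.round(), onz(p,[q["point"]],0)[0].round()[:2])
s=env.state(); print(s["time_s"],s["ee_pos"].round(1),s["ee_rot"].round(1),s["force"].round(1))
E
python3 b.py 1 nut,bolt scene,wrist
```

```text
scene nut sear 0.49 (227, 195) [440. 330.  10.] [443. 340.]
scene nut land 0.47 (229, 197) [443. 325.   2.] [443. 325.]
scene bolt land 0.48 (245, 228) [406. 177.  -1.] [406. 178.]
wrist nut sear 0.63 (354, 32) [ 483. -245.  105.] [ 506. -244.]
4.15 [ 306.5 -276.5  418.7] [-180.     0.    22.6] [-0.2 -1.2  0.5]
```

View pics/wrist1.png

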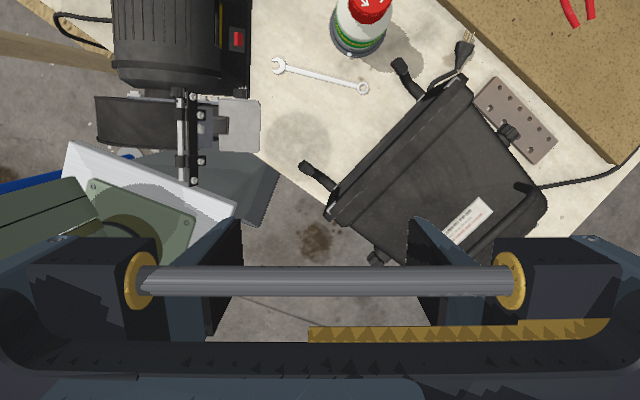

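Wrist view: no nut or bolt this side of the grinder, but wrench (320,75), cap (370,5). The scene camera hints at them behind the grinder, around px (228,196) and (245,228).

```bash
python3 - <<'E'
import cv2
a=cv2.imread("pics/scene1.png")[140:300,170:400]
cv2.imwrite("pics/v3.png",cv2.resize(a,None,fx=3.4,fy=3.4,interpolation=cv2.INTER_CUBIC))
E
```

```text
(no output)
```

View pics/v3.png

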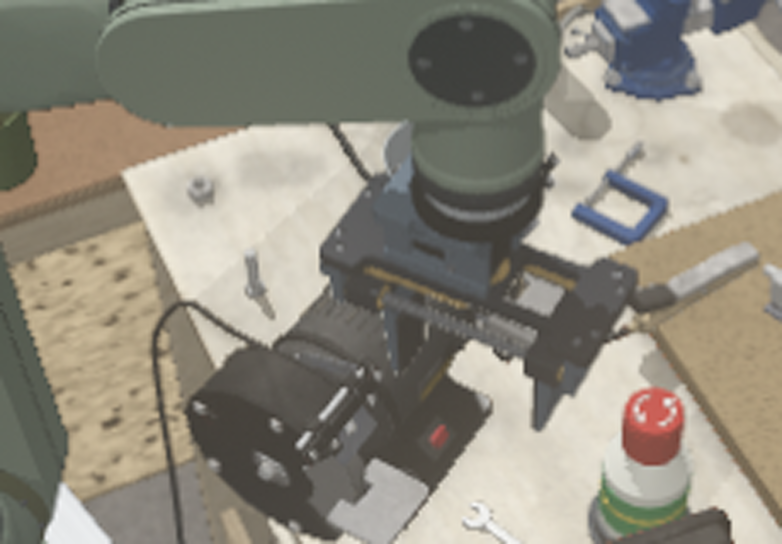

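The nut is at scene px (229,196), about (443,326) mm. The bolt stands near px (246,222), between the nut and the grinder. I'll move the wrist camera over them.

Emit:
move_arm(
  plan=[
    [[1,4.5,0],0,0],
    [[1,4.5,0],0,0],
    [[1,4.5,0],8.5,0],
    [[1,4.5,0],8.5,0],
    [[1,4.5,0],8.5,0],
  ],
)

```text
time_s: 4.65
ee_pos: [356.8, -49.4, 419.0]
ee_rot: [180.0, -0.0, 48.4]
force: [1.4, 0.4, -0.4]
gripper_width: 91.2
gripper_force: 0.0
```

Emit:
move_arm(
  plan=[
    [[1.4,4.5,0],8.5,0],
    [[1.4,4.5,0],8.5,0],
    [[1.4,4.5,0],8.5,0],
    [[1.4,4.5,0],8.5,0],
    [[1.4,4.5,0],7.8,0],
  ],
)

```text
time_s: 5.15
ee_pos: [427.3, 176.1, 418.9]
ee_rot: [180.0, 0.0, 90.3]
force: [-0.3, -1.6, 0.6]
gripper_width: 91.0
gripper_force: 0.0
```

Emit:
move_arm(
  plan=[
    [[0.4,1.6,0],0,0],
    [[0,0,0],0,0],
  ],
)

```text
time_s: 5.35
ee_pos: [431.4, 191.7, 417.9]
ee_rot: [-179.9, 0.1, 90.0]
force: [0.3, 0.1, 0.4]
gripper_width: 91.5
gripper_force: 0.0
```

```bash
python3 b.py 2 nut,bolt,pot wrist
```

```text
wrist nut sear 0.53 (338, 66) [453. 335.  13.] [454. 337.]
wrist nut land 0.56 (336, 70) [450. 330.   1.] [449. 330.]
wrist bolt sear 0.49 (312, 157) [411. 192.  58.] [409. 184.]
wrist bolt land 0.59 (311, 156) [409. 193.  57.] [406. 186.]
wrist pot sear 0.57 (449, 163) [653. 174.   4.] [655. 173.]
wrist pot land 0.82 (436, 158) [629. 183.   5.] [629. 183.]
5.7 [430.5 189.2 419.5] [179.9  -0.   89.9] [0.8 0.5 0.8]
```

View pics/wrist2.png

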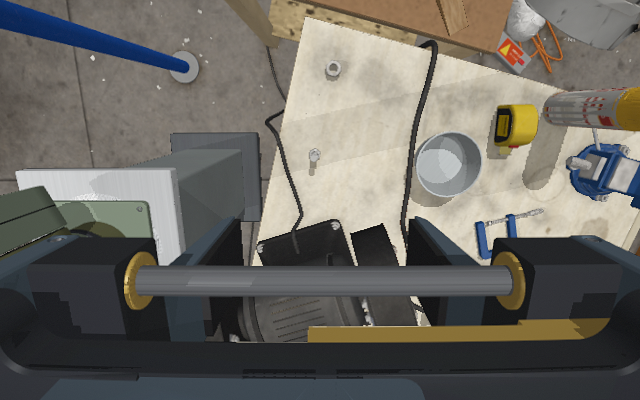

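Wrist view: nut at (333,69), bolt at (313,156), pot centred around (448,165). All three are visible, so I'll measure them from the depth map.

```bash
cat > m.py <<'E'
from h import *
p=env.grab_frame("wrist"); C=cloud(p)
def reg(x,y,r,z0,z1): return C[(np.hypot(C[...,0]-x,C[...,1]-y)<r)&(C[...,2]>z0)&(C[...,2]<z1)]
def hexyaw(Q):
    h=cv2.convexHull(Q[:,:2].astype(np.float32))[:,0]
    a=np.arange(0,60,1.); w=[max(np.ptp(h@[np.cos(np.radians(t+k)),np.sin(np.radians(t+k))]) for k in(0,60,120)) for t in a]
    return a[np.argmin(w)],min(w),max(w)
if __name__=="__main__":
    Q=reg(451,333,30,8,20); print("nut",len(Q),(Q.min(0)+Q.max(0))/2,np.ptp(Q,axis=0),hexyaw(Q))
    Q=reg(410,193,20,48,65); print("bolt top",len(Q),Q.mean(0),(Q.min(0)+Q.max(0))/2,np.ptp(Q,axis=0))
    Q=reg(638,190,85,50,60); A=np.c_[2*Q[:,:2],np.ones(len(Q))]; s=np.linalg.lstsq(A,(Q[:,:2]**2).sum(1),rcond=None)[0]
    print("pot",len(Q),s[:2],np.sqrt(s[2]+s[0]**2+s[1]**2),Q[:,2].mean())
E
python3 m.py
```

```text
nut 139 [444.41165207 332.22915232  11.93067171] [24.60728501 26.53140776  7.77131405] (np.float64(13.0), np.float64(24.1826975456367), np.float64(27.292350641646863))
bolt top 46 [413.28140575 190.44386493  56.93861664] [413.10360617 190.11270159  54.59331838] [11.26467088 11.47417068 10.81348014]
pot 527 [632.94530107 179.65079318] 52.64616682200715 54.342558915708466
```

Emit:
move_arm(
  plan=[
    [[-0.6,0,-4.5],0,0],
    [[-0.6,0,-4.5],0,0],
    [[-0.55,0,-4.5],0,0],
    [[0,0,-4.5],0,0],
    [[0,0,-4.5],0,0],
  ],
)

```text
time_s: 6.25
ee_pos: [412.9, 189.9, 192.9]
ee_rot: [179.9, -0.0, 89.9]
force: [1.2, 0.3, -0.8]
gripper_width: 91.3
gripper_force: 0.0
```

Emit:
move_arm(
  plan=[
    [[0,0,-4.5],0,0],
    [[0,0,-3],0,0],
    [[0,0,0],0,0],
  ],
)

```text
time_s: 6.55
ee_pos: [410.2, 188.7, 115.8]
ee_rot: [-179.5, 0.2, 89.9]
force: [0.2, -0.7, -0.3]
gripper_width: 91.4
gripper_force: 0.0
```

```bash
python3 - <<'E'
from h import *
import m
Q=m.reg(413,190,20,40,65); print("bolt top",len(Q),Q.mean(0),(Q.min(0)+Q.max(0))/2,np.ptp(Q,axis=0))
save(m.p,"wrist3"); s=env.state(); print(s["ee_pos"],s["time_s"])
E
```

```text
bolt top 273 [412.7116265  191.68917535  54.61228037] [412.88126471 190.44169801  49.76636022] [11.18945915 11.12280884 18.73008439]
[412.28934074 189.64254474 118.18086492] 6.6
```

Emit:
move_arm(
  plan=[
    [[0,0,-4.5],0,0],
    [[0,0,-4],0,0],
    [[0,0,-1.5],0,0],
    [[0,0,0],0,0.8],
    [[0,0,0],0,1],
  ],
  squeeze=20,
)

```text
time_s: 7.1
ee_pos: [415.2, 191.2, 20.9]
ee_rot: [179.8, -0.1, 90.0]
force: [0.4, -0.6, 0.3]
gripper_width: 78.1
gripper_force: 0.0
```

Emit:
move_arm(
  plan=[
    [[0,0,0],0,1],
    [[0,0,0],0,1],
    [[0,0,0],0,1],
    [[0,0,0],0,1],
  ],
)

```text
time_s: 7.5
ee_pos: [413.5, 190.6, 19.5]
ee_rot: [179.9, -0.0, 90.0]
force: [0.1, -0.5, 0.1]
gripper_width: 46.2
gripper_force: 0.0
```

Emit:
move_arm(
  plan=[
    [[0,0,0],0,1],
    [[0,0,0],0,1],
    [[0,0,0],0,1],
    [[0,0,0],0,1],
    [[0,0,0],0,1],
  ],
)

```text
time_s: 8.0
ee_pos: [413.2, 190.4, 18.9]
ee_rot: [-180.0, 0.0, 90.0]
force: [0.7, -0.2, 0.1]
gripper_width: 11.4
gripper_force: 20.0
```

Emit:
move_arm(
  plan=[
    [[0,0,0],0,1],
    [[0,0,2],0,1],
    [[0,0,4],0,1],
    [[0,0,4],0,1],
  ],
)

```text
time_s: 8.4
ee_pos: [412.4, 190.1, 119.5]
ee_rot: [-179.9, 0.1, 90.0]
force: [0.4, 0.7, -0.4]
gripper_width: 11.3
gripper_force: 20.0
```

Emit:
move_arm(
  plan=[
    [[4.4,-0.2,1],0,1],
    [[4.4,-0.2,0],0,1],
    [[4.4,-0.2,0],0,1],
    [[4.4,-0.2,0],0,1],
    [[4.4,-0.2,0],0,1],
  ],
)

```text
time_s: 8.9
ee_pos: [634.6, 180.1, 128.7]
ee_rot: [-180.0, 0.0, 90.0]
force: [-0.3, -0.0, -1.5]
gripper_width: 11.1
gripper_force: 20.0
```

Emit:
move_arm(
  plan=[
    [[0,0,0],0,1],
    [[0,0,-3.5],0,1],
    [[0,0,-3.4],0,1],
    [[0,0,0],0,1],
  ],
)

```text
time_s: 9.3
ee_pos: [628.5, 179.4, 54.8]
ee_rot: [-179.3, 0.2, 90.0]
force: [-1.2, 0.5, -1.5]
gripper_width: 11.7
gripper_force: 20.0
```

```bash
python3 - <<'E'
from h import *
import m
save(m.p,"wrist4"); C=m.C
Q=m.reg(633,180,85,50,60); A=np.c_[2*Q[:,:2],np.ones(len(Q))]; s=np.linalg.lstsq(A,(Q[:,:2]**2).sum(1),rcond=None)[0]
print("pot",len(Q),s[:2],np.sqrt(s[2]+s[0]**2+s[1]**2),Q[:,2].mean())
s=env.state(); print(s["ee_pos"],s["time_s"],s["gripper_width"])
E
```

```text
pot 2433 [634.42406756 183.40236582] 48.587491947531895 54.49410502151392
[630.64649825 179.95805272  57.71733903] 9.35 11.261829100460353
```

View pics/wrist4.png

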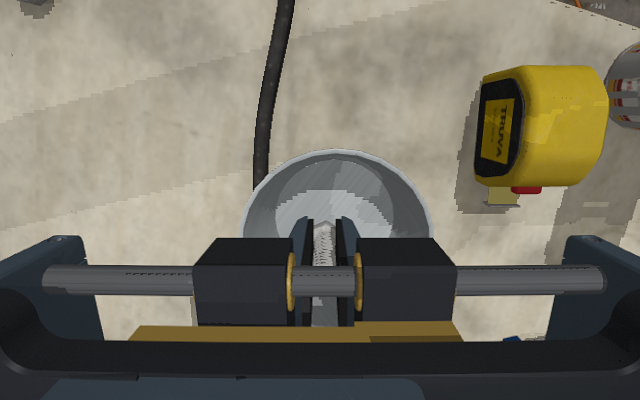

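The bolt hangs inside the pot, px (324,240) against a rim centre near (337,~235). I'll release it.

Emit:
move_arm(
  plan=[
    [[0.5,0,0],0,1],
    [[0,0,0],0,0.7],
    [[0,0,0],0,0.7],
    [[0,0,0],0,0.7],
    [[0,0,0],0,0.7],
  ],
)

```text
time_s: 9.85
ee_pos: [639.3, 180.7, 61.7]
ee_rot: [179.8, -0.0, 90.0]
force: [0.7, -0.6, 6.0]
gripper_width: 27.2
gripper_force: 2.8
```

Emit:
move_arm(
  plan=[
    [[0,0,4],0,0.7],
    [[0,0,4.5],0,0.7],
    [[-3,3,3],0,0.4],
    [[-3.5,3.2,0],0,0.2],
    [[-3.5,3.2,0],0,0.2],
  ],
)

```text
time_s: 10.35
ee_pos: [538.7, 274.1, 175.1]
ee_rot: [179.9, -0.1, 89.9]
force: [0.7, 1.4, -0.4]
gripper_width: 48.7
gripper_force: 0.0
```

Emit:
move_arm(
  plan=[
    [[-3.3,2.6,0],0,0.3],
    [[-3.3,2.6,0],0,0.3],
    [[-2.6,0.6,0],0,0.3],
    [[0,0,0],0,0.3],
  ],
)

```text
time_s: 10.75
ee_pos: [443.8, 332.0, 173.9]
ee_rot: [-179.9, 0.0, 90.2]
force: [0.9, 0.8, 1.4]
gripper_width: 64.0
gripper_force: 0.0
```

```bash
python3 - <<'E'
from h import *
import m
save(m.p,"wrist5"); C=m.C
Q=m.reg(444,332,20,6,20); print("nut",len(Q),Q.mean(0),(Q.min(0)+Q.max(0))/2,np.ptp(Q,axis=0),m.hexyaw(Q))
s=env.state(); print(s["ee_pos"],s["time_s"],s["gripper_width"])
a=m.p["frame"][100:320,200:420,::-1]; cv2.imwrite("pics/v5.png",cv2.resize(a,None,fx=2,fy=2))
E
```

```text
nut 334 [444.74051125 333.25720002  12.92494679] [444.67768919 332.94886889  10.95902837] [24.7129111  25.46590559  9.21562053] (np.float64(15.0), np.float64(23.956741821436765), np.float64(26.459667056742262))
[445.93323243 331.68714127 174.01300789] 10.8 63.542523048495894
```

View pics/v5.png

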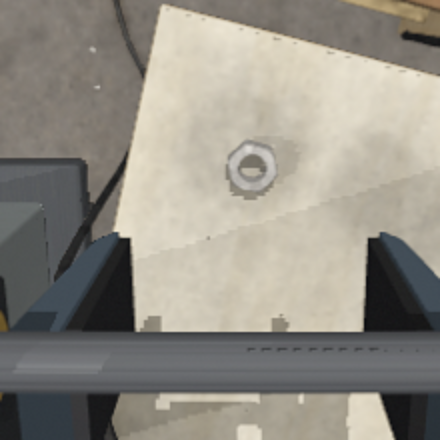

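The nut sits clear, with its flats about 14° off the finger axis. I'll turn, descend and grip it.

Emit:
move_arm(
  plan=[
    [[-0.15,0,-4],7,0.3],
    [[0,0,-4.5],7,0.3],
    [[0,0,-4.5],0,0.4],
    [[0,0,-2.8],0,0.4],
    [[0,0,-1],0,0.5],
  ],
  squeeze=30,
)

```text
time_s: 11.3
ee_pos: [445.2, 329.4, 2.7]
ee_rot: [-179.7, 0.1, 103.9]
force: [0.1, -0.7, 0.6]
gripper_width: 49.2
gripper_force: 0.0
```

Emit:
move_arm(
  plan=[
    [[0,0,-0.3],0,0.6],
    [[0,0,0],0,1],
    [[0,0,0],0,1],
    [[0,0,0],0,1],
    [[0,0,0],0,1],
  ],
)

```text
time_s: 11.8
ee_pos: [447.0, 332.0, 4.4]
ee_rot: [179.8, -0.1, 104.0]
force: [0.5, -0.5, 6.0]
gripper_width: 22.5
gripper_force: 30.0
```

Emit:
move_arm(
  plan=[
    [[0,0,0],0,1],
    [[0,0,0],0,1],
  ],
)

```text
time_s: 12.0
ee_pos: [447.0, 332.0, 4.4]
ee_rot: [179.8, -0.1, 104.0]
force: [1.0, -0.6, 5.9]
gripper_width: 23.2
gripper_force: 30.0
```

Emit:
move_arm(
  plan=[
    [[0,0,3],0,1],
    [[0,0,5],0,1],
    [[0,0,5],0,1],
    [[3.8,-3,0],0,1],
    [[3.8,-3,0],0,1],
  ],
)

```text
time_s: 12.5
ee_pos: [522.8, 272.1, 135.7]
ee_rot: [179.7, -0.1, 104.2]
force: [0.5, 1.0, -0.4]
gripper_width: 22.7
gripper_force: 30.0
```

Emit:
move_arm(
  plan=[
    [[3.8,-3,0],-7,1],
    [[3.8,-3,0],-7,1],
    [[3.8,-3.2,0],0,1],
    [[0,0,0],0,1],
  ],
)

```text
time_s: 12.9
ee_pos: [640.0, 175.0, 132.5]
ee_rot: [179.8, 0.1, 89.7]
force: [-0.7, -0.1, -0.1]
gripper_width: 23.0
gripper_force: 30.0
```

```bash
python3 - <<'E'
from h import *
import m
C=m.C
s=env.state(); print(s["ee_pos"],s["time_s"],s["gripper_width"])
Q=m.reg(635,182,46,-5,70); print(len(Q),np.percentile(Q[:,2],[5,50,90,99]))
Q=m.reg(633,180,85,50,60); A=np.c_[2*Q[:,:2],np.ones(len(Q))]; s=np.linalg.lstsq(A,(Q[:,:2]**2).sum(1),rcond=None)[0]
print("pot",s[:2])
a=m.p["frame"][100:340,180:480,::-1]; cv2.imwrite("pics/v6.png",cv2.resize(a,None,fx=2,fy=2))
E
```

```text
[637.39062401 177.08165953 132.32961161] 12.95 22.842232423132092
7587 [ 3.3116566   4.69040297 22.88479957 61.59009176]
pot [634.18251692 180.89163772]
```

View pics/v6.png

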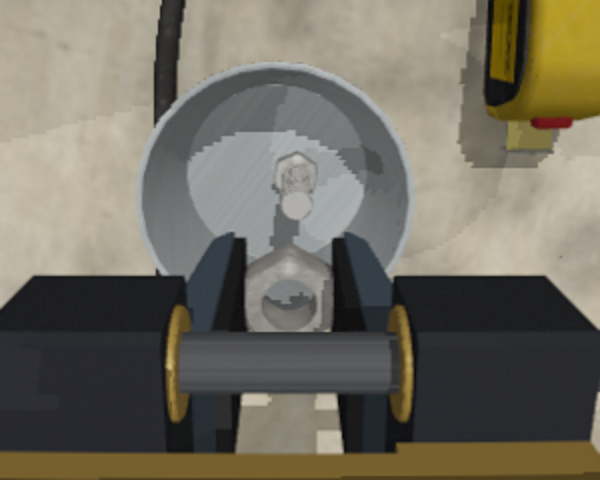

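```bash
python3 - <<'E'
from h import *
import m
print(onz(m.p,[[180+295/2,100+207/2]],60.5), onz(m.p,[[180+290/2,100+290/2]],132+9))
Q=m.reg(638,182,20,56,66); print(len(Q),Q.mean(0),Q.min(0),Q.max(0))
Q=m.reg(638,182,46,2,7); print(Q.min(0),Q.max(0))
s=env.state(); print(s["ee_pos"])
E
```

```text
[[639.27486999 181.83194242  60.5       ]] [[637.15205384 182.00521626 141.        ]]
195 [642.66968426 181.35098101  61.1448725 ] [637.35444371 174.87076298  56.1349915 ] [648.18698194 186.63497232  63.53540406]
[592.2380116  140.21786939   2.02952492] [676.51193486 221.5338174    6.99801055]
[635.88011055 178.41934957 132.36046965]
```

The bolt stands upright in the pot at about (641,181), so the nut goes beside it on the +y side.

Emit:
move_arm(
  plan=[
    [[-0.5,2.6,0],0,1],
    [[0,0,-3.5],0,1],
    [[0,0,-4],0,1],
    [[0,0,0],0,1],
  ],
)

```text
time_s: 13.4
ee_pos: [625.6, 205.3, 52.9]
ee_rot: [-179.4, 0.2, 90.1]
force: [-0.7, -0.8, 0.1]
gripper_width: 23.0
gripper_force: 30.0
```

Emit:
move_arm(
  plan=[
    [[0,0,0],0,0.65],
    [[0,0,0],0,0.65],
    [[0,0,0],0,0.65],
    [[0,0,1],0,0.65],
    [[0,0,4],0,0.65],
  ],
)

```text
time_s: 13.9
ee_pos: [628.3, 204.5, 105.6]
ee_rot: [-179.6, 0.1, 90.0]
force: [0.1, 0.1, 0.8]
gripper_width: 31.9
gripper_force: 0.0
```

Emit:
move_arm(
  plan=[
    [[0,0,4],0,0.6],
    [[0,0,4.5],0,0.4],
    [[0,0,0],0,0.4],
  ],
)

```text
time_s: 14.2
ee_pos: [634.7, 206.4, 202.5]
ee_rot: [179.1, -0.3, 90.0]
force: [-0.6, -0.1, 0.2]
gripper_width: 49.5
gripper_force: 0.0
```

```bash
python3 - <<'E'
from h import *
import m
save(m.p,"wrist7")
Q=m.reg(634,181,46,9,66); print(len(Q),np.percentile(Q[:,2],[5,50,99]))
s=env.state(); print(s["ee_pos"],s["time_s"],s["gripper_force"],s["qpos"].round(1))
a=m.p["frame"][100:340,180:480,::-1]; cv2.imwrite("pics/v7.png",cv2.resize(a,None,fx=2,fy=2))
E
```

```text
1698 [10.19706052 17.5457182  62.12001979]
[633.02183818 205.90319393 198.73865186] 14.25 0.0 [17.  26.8 78.5  0.  74.1 17.1]
```

View pics/v7.png

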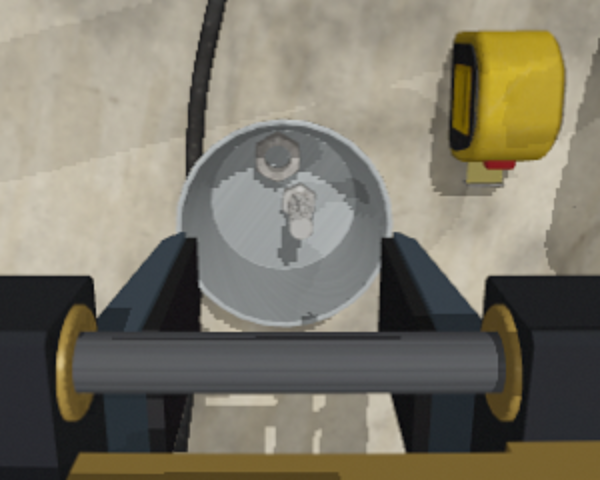

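Both parts lie in the pot: nut at v7 px (278,157), bolt standing at (300,215). Next I'll cross the grinder at height to the bottle.

Emit:
move_arm(
  plan=[
    [[0,0,4.5],0,0.2],
    [[0,0,4.5],0,0],
    [[0,-1,4.5],0,0],
    [[-0.5,-3.5,2],-7.8,0],
    [[-1,-4.4,0],-7.8,0],
  ],
)

```text
time_s: 14.75
ee_pos: [616.9, 116.7, 351.0]
ee_rot: [179.7, -0.2, 74.2]
force: [1.2, -0.0, -0.5]
gripper_width: 90.1
gripper_force: 0.0
```

Emit:
move_arm(
  plan=[
    [[-1,-4.4,0],-7.8,0],
    [[-1.1,-4.4,0],-7.8,0],
    [[-1.1,-4.4,0],-7.8,0],
    [[-1.1,-4.4,0],-7.8,0],
    [[-1.1,-4.4,0],-7.8,0],
  ],
)

```text
time_s: 15.25
ee_pos: [560.5, -105.3, 347.3]
ee_rot: [-179.9, 0.1, 35.1]
force: [1.5, -1.0, 0.4]
gripper_width: 91.1
gripper_force: 0.0
```

Emit:
move_arm(
  plan=[
    [[-1.1,-4.4,0],-7.8,0],
    [[-1.1,-4.4,0],-7.6,0],
    [[-1.1,-4.4,0],0,0],
    [[-1.1,-2.0,0],0,0],
    [[0,0,0],0,0],
  ],
)

```text
time_s: 15.75
ee_pos: [516.0, -258.3, 347.1]
ee_rot: [-180.0, 0.1, 19.7]
force: [-0.8, 0.8, 0.4]
gripper_width: 91.1
gripper_force: 0.0
```

```bash
cat > c.py <<'E'
from h import *
import m
C=m.C; p=m.p
s=env.state(); print(s["ee_pos"].round(1),s["ee_rot"].round(1),s["time_s"],s["qpos"].round(1))
hsv=cv2.cvtColor(p["frame"],cv2.COLOR_RGB2HSV)
near=(np.hypot(C[...,0]-516,C[...,1]+252)<45)&(C[...,2]>166)&(C[...,2]<180)
Q=C[near]; h=cv2.convexHull(Q[:,:2].astype(np.float32)); print("cap",len(Q),cv2.minEnclosingCircle(h),np.median(Q[:,2]))
h=h[:,0]; w=[sum(np.ptp(h@[np.cos(np.radians(t+k)),np.sin(np.radians(t+k))]) for k in range(0,180,30))/6 for t in range(30)]
print(np.round(w,1))
print([ (q["point"],round(q["score"],2),onz(p,[q["point"]],172)[0].round(1)) for q in env.landmark_of(p,"cap_top")[:1]])
c=cv2.minEnclosingCircle(h)[0]
T=C[(C[...,2]>195)&(C[...,2]<290)]; d=np.hypot(T[:,0]-c[0],T[:,1]-c[1]); T=T[(d<200)]; d=d[d<200]
a=np.degrees(np.arctan2(T[:,1]-c[1],T[:,0]-c[0]))//15*15
for k in np.unique(a): j=np.argmin(np.where(a==k,d,1e9)); print(k,d[j].round(),T[j].round(),(a==k).sum())
E
python3 c.py
```

```text
[ 516.9 -256.5  347.2] [-179.9    0.    19.8] 15.8 [-27.6  15.7  74.5   0.   89.8  42.6]
cap 1647 ((515.9052124023438, -246.69357299804688), 25.33321762084961) 172.30460097644556
[49.9 49.9 50.  50.  50.  50.  49.9 49.9 49.9 49.8 49.7 49.6 49.6 49.4
 49.3 49.2 49.1 49.1 49.  48.9 48.9 49.  49.1 49.2 49.4 49.5 49.6 49.7
 49.8 49.9]
[([317.0, 178.4], 0.6, array([ 514.5, -249.5,  172. ]))]
-150.0 140.0 [ 416. -345.  227.] 373
-135.0 133.0 [ 437. -354.  227.] 1325
-120.0 131.0 [ 462. -367.  197.] 68
75.0 180.0 [526. -67. 235.] 1922
90.0 179.0 [506. -68. 243.] 646
```

Emit:
move_arm(
  plan=[
    [[0,0.7,-4],0,0],
    [[0,0,-4.5],0,0],
    [[0,0,-4.5],0,0],
    [[0,0,0],0,0],
    [[0,0,0],0,0],
  ],
)

```text
time_s: 16.35
ee_pos: [518.6, -247.7, 218.5]
ee_rot: [-180.0, -0.0, 20.1]
force: [0.9, 0.4, 1.0]
gripper_width: 91.4
gripper_force: 0.0
```

```bash
python3 c.py; python3 c.py | head -2
```

```text
[ 519.5 -248.5  220.2] [179.8  -0.2  20. ] 16.4 [-26.7  18.1  89.1   0.   72.6  43.2]
cap 3754 ((515.8540649414062, -246.36270141601562), 25.392650604248047) 172.3190317780227
[50.2 50.3 50.3 50.3 50.4 50.4 50.4 50.3 50.3 50.3 50.2 50.1 50.1 50.
 49.9 49.8 49.8 49.7 49.5 49.4 49.4 49.4 49.5 49.5 49.6 49.7 49.8 49.9
 50.  50.1]
[([319.8, 222.2], 0.89, array([ 514.6, -244.8,  172. ]))]
-90.0 46.0 [ 528. -291.  266.] 487
-75.0 46.0 [ 532. -290.  230.] 1029
-60.0 47.0 [ 539. -287.  239.] 1953
75.0 47.0 [ 517. -199.  253.] 3037
90.0 44.0 [ 505. -204.  274.] 1179
105.0 44.0 [ 500. -206.  275.] 1136
120.0 45.0 [ 492. -208.  271.] 474
[ 519.7 -249.1  221. ] [179.8  -0.2  20. ] 16.5 [-26.8  18.   89.1   0.   72.6  43.2]
cap 3683 ((515.6109008789062, -246.4827423095703), 25.45038414001465) 172.3231770931359
```

Emit:
move_arm(
  plan=[
    [[0,0,0],0,0.2],
    [[0,0,0],0,0.3],
  ],
)

```text
time_s: 16.75
ee_pos: [518.3, -248.9, 219.0]
ee_rot: [179.9, -0.1, 20.0]
force: [-0.5, -0.3, 0.4]
gripper_width: 78.0
gripper_force: 0.0
```

```bash
python3 - <<'E'
from h import *
import m
C=m.C
s=env.state(); print(s["ee_pos"].round(1),s["gripper_width"],s["force"])
# finger midpoints: project on tool axes near fingertips
y=np.array([np.cos(np.radians(-70)),np.sin(np.radians(-70))]); x=np.array([-y[1],y[0]])
T=C[(C[...,2]>210)&(C[...,2]<255)&(np.hypot(C[...,0]-516,C[...,1]+248)<90)]
d=(T[:,:2]-[516,-247])@y; e=(T[:,:2]-[516,-247])@x
for sgn in(1,-1):
    k=d*sgn>15; print(sgn,k.sum(),np.percentile(d[k]*sgn,[1,5,20,50,95]).round(1),np.percentile(e[k],[1,50,99]).round(1),T[k][:,2].min())
E
```

```text
[ 518.1 -248.9  218.6] 74.10800807908389 [-0.07450714  0.56613542 -0.44624263]
1 1194 [40.1 40.2 40.3 40.6 48.6] [-13.6  15.3  18.9] 218.6594613460817
-1 1205 [37.3 37.4 37.6 37.8 45.9] [-13.4  15.4  19. ] 217.46668233410233
```

Emit:
move_arm(
  plan=[
    [[-0.3,0.1,-2],0,0.3],
    [[0,0,-3],0,0.3],
    [[0,0,-2.3],0,0.3],
    [[0,0,-1],0,0.3],
    [[0,0,0],0,0.3],
  ],
  squeeze=40,
)

```text
time_s: 17.3
ee_pos: [514.2, -247.4, 133.7]
ee_rot: [-179.9, 0.1, 20.0]
force: [-0.3, -0.5, 0.3]
gripper_width: 63.5
gripper_force: 0.0
```

Emit:
move_arm(
  plan=[
    [[0,0,0],0,0.5],
    [[0,0,0],0,0.7],
    [[0,0,0],0,1],
    [[0,0,0],0,1],
  ],
)

```text
time_s: 17.7
ee_pos: [515.6, -247.8, 136.2]
ee_rot: [179.9, -0.1, 20.0]
force: [0.3, 0.8, 4.0]
gripper_width: 48.7
gripper_force: 40.0
```

Emit:
move_arm(
  plan=[
    [[0,0,-0.2],0,1],
    [[0,0,-0.2],0,1],
    [[0,0,-0.2],0,1],
    [[0,0,0],0,1],
    [[0,0,0],0,1],
  ],
  squeeze=50,
)

```text
time_s: 18.2
ee_pos: [515.6, -247.8, 130.0]
ee_rot: [179.9, -0.1, 20.0]
force: [-0.5, 2.1, 8.0]
gripper_width: 48.4
gripper_force: 50.0
```

```bash
python3 c.py | head -2; python3 -c "
from h import *
s=env.state();print(s['force'],s['torque'])"
```

```text
[ 515.6 -247.8  130. ] [ 1.799e+02 -1.000e-01  2.000e+01] 18.25 [-26.8  21.7  97.3   0.   60.8  43.2]
cap 3875 ((524.8368530273438, -243.26681518554688), 36.89674377441406) 166.81435782049257
[0.14307242 2.74461882 8.09660612] [ 0.28256705  0.01447418 -0.01586673]
```

The force of 8.0 N means the cap is 6 mm down, so I'll twist it counter-clockwise.

Emit:
move_arm(
  plan=[
    [[0,0,0],6,1],
    [[0,0,0],6,1],
    [[0,0,0],6,1],
    [[0,0,0],6,1],
    [[0,0,0],6,1],
  ],
)

```text
time_s: 18.8
ee_pos: [516.0, -248.5, 130.2]
ee_rot: [179.8, -0.0, 50.2]
force: [0.3, -0.0, 8.4]
gripper_width: 48.5
gripper_force: 50.0
```

Emit:
move_arm(
  plan=[
    [[0,0,0],6,1],
    [[0,0,0],6,1],
    [[0,0,0],6,1],
    [[0,0,0],6,1],
    [[0,0,0],6,1],
  ],
)

```text
time_s: 19.3
ee_pos: [516.1, -248.6, 130.3]
ee_rot: [179.8, 0.1, 80.2]
force: [0.2, -0.3, 7.9]
gripper_width: 48.5
gripper_force: 50.0
```

Emit:
move_arm(
  plan=[
    [[0,0,0],0,1],
    [[0,0,0],0,1],
  ],
)

```text
time_s: 19.5
ee_pos: [516.0, -248.6, 130.2]
ee_rot: [179.8, 0.1, 80.0]
force: [1.0, 0.7, 7.2]
gripper_width: 48.6
gripper_force: 50.0
```

```bash
python3 -c "
from h import *
s=env.state();print(s['force'],s['torque'],s['ee_pos'],s['ee_rot'],s['gripper_width'])"; python3 c.py | head -8
```

```text
[1.00375336 0.67494911 7.21607483] [ 0.04599342 -0.08821877  0.05915149] [ 516.03757153 -248.56768417  130.22845768] [1.79778448e+02 9.39558857e-02 7.99946583e+01] 48.60452264550914
[ 516.  -248.6  130.2] [1.798e+02 1.000e-01 8.000e+01] 19.55 [-26.9  21.7  97.3  -0.   60.8 -16.8]
cap 4545 ((516.9989624023438, -236.29278564453125), 36.939876556396484) 166.88752855899708
[62.  61.9 61.9 61.9 61.9 61.9 61.8 61.8 61.9 61.9 62.  62.1 62.3 62.4
 62.5 62.6 62.7 62.7 62.8 62.8 62.8 62.8 62.8 62.7 62.7 62.6 62.5 62.4
 62.3 62.2]
[([322.2, 275.3], 0.86, array([ 515. , -243.5,  172. ]))]
-180.0 28.0 [ 489. -236.  196.] 152
-165.0 31.0 [ 487. -245.  196.] 9
```

Emit:
move_arm(
  plan=[
    [[0,0,0.5],0,1],
    [[0,0,0.5],0,1],
    [[0,0,0.6],0,1],
    [[0,0,0.6],0,1],
    [[0,0,0],0,1],
  ],
)

```text
time_s: 20.1
ee_pos: [515.2, -247.7, 151.4]
ee_rot: [179.9, 0.0, 80.0]
force: [1.9, 0.2, 1.1]
gripper_width: 48.5
gripper_force: 50.0
```

Emit:
move_arm(
  plan=[
    [[0,0,1.5],0,1],
    [[0,0,2],0,1],
    [[0,0,2.5],0,1],
    [[0,0,2],0,1],
    [[0,0,1],0,1],
  ],
)

```text
time_s: 20.6
ee_pos: [514.5, -247.9, 242.2]
ee_rot: [180.0, 0.0, 80.0]
force: [-0.1, -0.2, -0.1]
gripper_width: 48.7
gripper_force: 50.0
```

Emit:
move_arm(
  plan=[
    [[0,0,0],0,1],
    [[0,0,0],0,1],
    [[0,0,0],0,1],
    [[0,0,0],0,1],
  ],
)

```text
time_s: 21.0
ee_pos: [514.3, -247.4, 239.6]
ee_rot: [-179.9, -0.0, 80.0]
force: [-0.1, 0.0, -0.1]
gripper_width: 48.8
gripper_force: 50.0
```

```bash
python3 - <<'E'
from h import *
for c in("side","wrist"):
    p=env.grab_frame(c); C=cloud(p); hsv=cv2.cvtColor(p["frame"],cv2.COLOR_RGB2HSV)
    r=((hsv[...,0]<8)|(hsv[...,0]>172))&(hsv[...,1]>130)&(np.hypot(C[...,0]-515,C[...,1]+248)<60)
    print(c,r.sum(),C[r].min(0),C[r].max(0))
    if c=="wrist":
        Q=C[r]; Q=Q[Q[:,2]>np.median(Q[:,2])-8]; print(np.linalg.lstsq(np.c_[Q[:,:2],np.ones(len(Q))],Q[:,2],rcond=None)[0])
p=env.grab_frame("side");C=cloud(p)
Q=C[(np.hypot(C[...,0]-634,C[...,1]-181)<70)&(C[...,2]>50)&(C[...,2]<60)];print(Q.min(0),Q.max(0))
for n in("nut","bolt","tape","small_clamp","wrench"): print(n,[(np.round(q["point"]),round(q["score"],2)) for q in env.landmark_of(p,n)[:1]])
print({k:env.state()[k] for k in("ee_pos","force","gripper_width","gripper_force","time_s")})
E
```

```text
side 784 [ 490.52465006 -272.37876203  229.82626382] [ 536.41386653 -224.71734931  277.79850488]
wrist 6358 [ 490.54240335 -269.14173645  230.96573928] [ 539.41030572 -220.08144238  277.87014245]
[-1.22042443e-02 -5.10524152e-02  2.69208800e+02]
[588.13385069 124.57492689  50.00142211] [692.06263179 237.64153425  58.82397427]
nut []
bolt []
tape [(array([361., 187.]), 0.94)]
small_clamp [(array([390., 226.]), 0.95)]
wrench [(array([246., 317.]), 0.44)]
{'ee_pos': array([ 514.82072532, -247.70018315,  240.80243783]), 'force': array([ 0.49907325,  0.24062333, -0.80828363]), 'gripper_width': 48.53118604644195, 'gripper_force': 49.99950895202346, 'time_s': 21.4}
```

The cap is held level with its lower edge at about z = 232 mm, 7 cm above the mouth, and everything else is in place, so I'm handing in.

```bash
python3 -c "
from workcell import env
print(env.job_done())"
```

```text
the job is handed in; nothing more can be done
None
```

I handed the job in at about 21 s: the nut and bolt are in the pot, and the gripper holds the opened cap level about 7 cm above the bottle's mouth. The hand-in returned no verdict. The tape and clamp had barely shifted in the last check; the wrench was only weakly detected.

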